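Clear the dispenser and serve four walnuts

ROBOT

A 6-joint arm with a two-finger parallel gripper is mounted at the origin on the work surface. World frame = base frame: x ahead of the robot, y to its left, z up, the work surface at z = 0. Lengths are in m, angles in rad, forces in N, time in s.
With the tool pointing down it reaches from about 0.25 to 0.725 m from the base axis. Payload 9.7 kg.
Tool frame: the origin (TCP) lies on the mounting face of the last link; the fingertips stand 173 mm ahead of it and the grasp point (between the pads) lies 155 mm ahead of it (bot.grasp_offset is the distance from the TCP to the grasp point, in m); z points along the fingers, y is the direction in which the jaws open and shut (so a half turn about z gives the same grasp; the last joint's range is limited). The gripper opens to 85 mm and grips with 20 to 120 N. Pads are 22 mm wide; open, the fingers measure 114 mm over their backs; the gripper's body (76 mm by 85 mm) begins 54 mm behind the grasp point. The pads swing forward as they close: fully open they stand 13 mm farther back than shut.
Start: joints at [1.199, 0.087, 0.176, 1.66, 0, 1.571], TCP at [0.2, 0.512, 0.405] pointing down, gripper open.
Joint ranges: [-3.13, 3.13], [-0.85, 1.81], [-1.15, 1.24], [-2.2, 2.28], [-1.44, 1.52], [-3.14, 3.14]. Speed limits (rad/s): [2.22, 2.22, 2.57, 3.14, 3.14, 3.14].

INTERFACE

Orientations are given as a 3x3 rotation matrix whose columns are the frame's x, y, z axes.
In Python, from plant import bot gives the robot as it stands. Calls block until the motion is done:
- bot.goto(position, orientation): joint-space move of the TCP to a pose.
- bot.line_to(position, vel=0.15, rot=None, contact_N=None): straight line of the TCP; rot=None keeps the orientation; vel is the mean speed in m/s. With contact_N (N) it stops when the force on the tool has changed by that much, and returns True; else False.
- bot.move_j(angles): joint-space move.
- bot.move_gripper(opening, grip_force=None): opening from 0.0 (shut) to 1.0 (fully open); grip_force is the grip in N (None keeps the last); returns when the fingers have stopped.
- bot.dwell(seconds).
- bot.solve_ik(position, orientation): joint angles nearest the present ones, or None.
- bot.sense(): the state.
- bot.camera(name): name is "side" or "top" or "wrist"; returns a dict with "color" (384x512x3 uint8, blue, green, red), "camera_matrix" (3x3 intrinsics, pixels), "rvec" (rotation vector, rad) and "tvec" (3), from world to camera coordinates, as OpenCV has them; the wrist camera has in their place "mount" (4x4, takes a point from camera to tool coordinates, whose origin is the TCP and whose axes are the flange's). Camera axes: x right, y down, z forward; pixel columns grow to the right and rows downward; lengths in m; the calibration is good to about 2 mm. A picture is of the moment at which its call begins: read the wrist's pose just before it. There is no depth.
A pose or a line that the arm cannot do raises bot.MotionError and nothing moves.
- bot.job_done(): hands the job in, once; it reports no verdict.
The state is a dict: "time_s": time; "joints": joint angles; "dq": joint speeds; "joint_efforts": joint torques, N m; "tcp_pos": TCP position; "ee_rot": TCP orientation; "ft_force": force on the tool from outside, world axes, zero at the start; "torque": the same for the moment, N m; "opening": opening from 0.0 (shut) to 1.0 (fully open).
Only numpy, scipy, OpenCV 4.12 (cv2) and the standard library are available. Lean on these libraries where they do the work, as an engineer would, in place of code of your own. Each camera call takes 0.05 s, during which the arm holds its last target.

TASK

First clear the walnut dispenser: stand the jar that blocks its gate upright in the aluminium tray, and lay the kitchen tool that pokes under it in the tray too. Then bring the steel pan flat on the table under the columns, draw the gate partly open so that exactly four of the six walnuts fall into the pan, and shut the gate fully again. Leave the pan under the dispenser, and leave the other tool, the bowl and the mug where they are.

Things in the scene. Friction and masses are not known exactly. Their poses are not given: they have to be found in the camera images.
- dispenser: Fixed clear walnut dispenser with blue edges. Origin on the table under the middle of its 3 columns; x to its rear stand, y along the row. Clear box x +-26, y +-74, z 106..205 mm, open-topped. Blue rails at x +-34, z 95..111. Steel posts at x 82, y +-55; blue foot x 62..148, y +-70, 10 high. Below the rails it is open in front and at both sides, 95 mm clear.
- columns (a point): Centre of the dispenser's open top, 205 mm above the table. Columns are 44 mm square inside, centred at dispenser y -48, 0 and +48 mm, two walnuts stacked in each, six in all. Axes as the dispenser's.
- gate (a joint): White slide gate, the floor under all columns (underside z 100 mm, 6 thick, 52 wide). Slides to dispenser +y: 0 shut, 0.15 m fully open; friction about 1.5 N, stays where left. Opening uncovers the y -48 column first (both its walnuts fall by 0.045 m), then the middle one (by 0.093); the +48 column stays up to 0.115 and falls by 0.14. Starts up to 0.012 ajar, nothing falling.
- gate_tab (a point): Centre of the top of the gate's upright red tab, the thing to hold: 12 mm thick (dispenser x) by 30 mm wide (dispenser y), rising from z = 106 mm to this point at z = 172 mm. It moves with the gate and stands at dispenser (0, 124 mm + gate opening). The white gate plate runs on 15 mm beyond it. Axes as the dispenser's.
- pan: Loose steel serving pan, a rectangular tray with a straight black handle, 0.35 kg. Origin at the centre of its underside; box 100 mm (x) by 160 mm (y) by 45 mm high, walls and floor 4 mm. The handle runs from the -x wall to x = -136 mm, 18 mm wide (y), z 30..44 mm. It can be slid over the table.
- pan_grip (a point): Point on the pan's handle to hold, at pan (-105, 0, 37) mm, mid-height of the handle. Axes as the pan's.
- tray: Fixed shallow aluminium tray, 190 mm (x) by 240 mm (y), rim 12 mm high and 4 mm thick, floor 4 mm thick. Origin at the centre of its underside. Cleared things go here.
- jar: Closed amber glass jar with a yellow lid, 60 mm in diameter, 130 mm tall, 0.3 kg, upright on the table in the path of the gate's tab. Origin at the centre of its underside, z up.
- pastry_wheel: Pastry wheel lying flat: orange handle 110 mm long (x), 24 wide, 24 high; white 60 mm wheel centred at x 90, tip at x 120 mm. Origin at the handle's middle, underside; x to the wheel, z up. One of this and the scraper lies with its head under the dispenser, handle out in front: that one is in the way. The other lies to the right of the dispenser and is a bystander.
- scraper: Stainless scraper lying flat: dark wooden handle 110 mm long (x), 24 mm wide, 24 mm high; steel blade 80 mm wide, 4 mm thick, x 70..120 mm. Origin at the middle of the handle, on its underside; x towards the blade, z up.
- glass_bowl: Small glass bowl, 76 mm across the rim, 45 mm high, upright on the table between the tray and the dispenser's front; a fragile bystander, leave it. Origin at the centre of its underside.
- mug: Blue mug, 80 mm across, 90 mm high, behind the dispenser; a bystander. Origin at the centre of its underside.
- walnut1: Walnut, a brown ball 40 mm in diameter, origin at its centre. Starts as the lower one in the column at dispenser y = -48 mm.
- walnut2: Walnut, a brown ball 40 mm in diameter, origin at its centre. Starts as the upper one in the column at dispenser y = -48 mm.
- walnut3: Walnut, a brown ball 40 mm in diameter, origin at its centre. Starts as the lower one in the column at dispenser y = 0 mm.
- walnut4: Walnut, a brown ball 40 mm in diameter, origin at its centre. Starts as the upper one in the column at dispenser y = 0 mm.
- walnut5: Walnut, a brown ball 40 mm in diameter, origin at its centre. Starts as the lower one in the column at dispenser y = 48 mm.
- walnut6: Walnut, a brown ball 40 mm in diameter, origin at its centre. Starts as the upper one in the column at dispenser y = 48 mm.

How it is judged:
By the outcome, as a careful person would: the job done as asked, in the order asked, and still so for the second after the job is handed in, with the robot touching nothing.
It also fails if it takes over 72 s, if anything falls off the work surface, if the arm or the gripper's body presses on something with over 40 N, if the wrist force passes 120 N, or if a joint passes its speed limit or range.

## Working session

There is one attempt and no reset: what is moved stays moved. The work goes in short steps, each a Python script; the robot and the scene stay as the last script left them, time stands still between calls to the robot, and variables do not carry over. Pictures are saved under pics/ and viewed, and the job is handed in when it is done.

```bash
ls; mkdir -p pics; python3 - <<'E'
from plant import bot
import cv2,numpy as np,json
for n in ("side","top","wrist"):
    c=bot.camera(n); cv2.imwrite(f"pics/{n}0.png",c["color"])
    print(n,{k:np.round(v,4).tolist() for k,v in c.items() if k!="color"})
s=bot.sense();print({k:np.round(v,3).tolist() for k,v in s.items()})
E
```

```text
pics
side {'camera_matrix': [[393.0085, 0.0, 256.3674], [0.0, 393.0085, 190.9745], [0.0, 0.0, 1.0]], 'rvec': [2.3195, -0.5427, 0.2412], 'tvec': [-0.5265, 0.2902, 0.9249]}
top {'camera_matrix': [[373.7974, 0.0, 243.6205], [0.0, 373.7974, 193.9896], [0.0, 0.0, 1.0]], 'rvec': [2.1942, -2.1308, 0.1219], 'tvec': [-0.0016, 0.5824, 1.0141]}
wrist {'camera_matrix': [[304.5446, 0.0, 258.6054], [0.0, 304.5446, 193.1148], [0.0, 0.0, 1.0]], 'mount': [[0.0009, -0.9647, -0.2635, 0.0643], [1.0, 0.001, -0.0004, -0.0002], [0.0006, -0.2635, 0.9647, 0.0304], [0.0, 0.0, 0.0, 1.0]]}
{'time_s': 0.15, 'joints': [1.199, 0.087, 0.175, 1.66, -0.0, 1.571], 'dq': [-0.0, -0.001, 0.002, 0.0, 0.001, 0.0], 'joint_efforts': [0.001, -52.076, 46.504, 0.014, -0.0, 0.0], 'tcp_pos': [0.2, 0.512, 0.404], 'ee_rot': [[-0.932, 0.363, -0.0], [0.363, 0.932, -0.001], [-0.0, -0.001, -1.0]], 'ft_force': [-0.024, -0.712, -1.604], 'torque': [0.019, -0.008, -0.005], 'opening': 1.001}
```

View pics/top0.png

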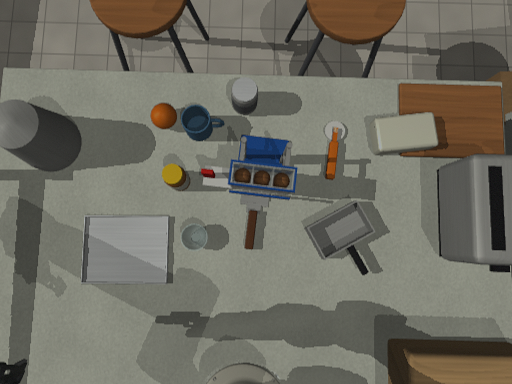

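View pics/side0.png

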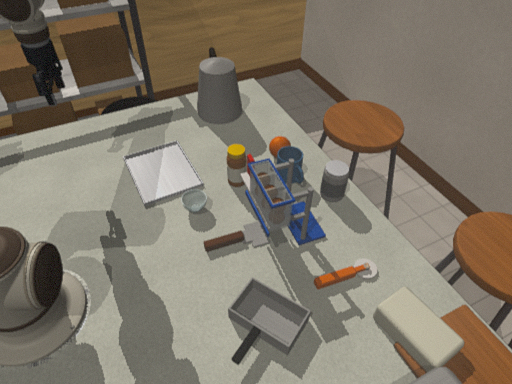

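View pics/wrist0.png

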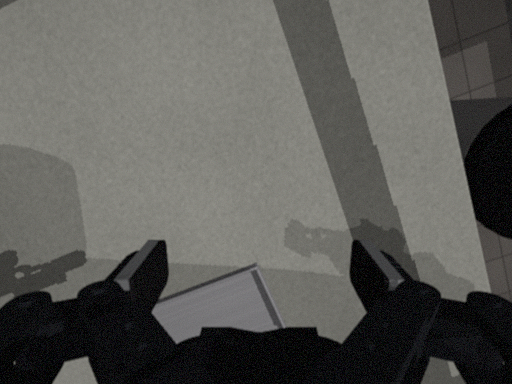

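The top image shows the dispenser at about (263,178), the jar lid at (174,175), the bowl at (194,236), the tray at (126,249), the scraper handle at (251,229) with its blade under the dispenser, the pan at (340,230) with its handle toward (358,260), and the pastry wheel at (332,150) as the bystander. I'll enlarge these for measuring.

```bash
cat > h.py <<'E'
import numpy as np,cv2
from plant import bot
def ray(c,uv):
    R=cv2.Rodrigues(np.array(c["rvec"],float))[0];t=np.array(c["tvec"],float).ravel()
    K=c["camera_matrix"];d=R.T@np.linalg.inv(K)@np.array([uv[0],uv[1],1.]);o=-R.T@t
    return o,d
def px2w(c,uv,z):
    o,d=ray(c,uv);return o+d*(z-o[2])/d[2]
def proj(c,P):
    P=np.atleast_2d(np.array(P,float))
    return cv2.projectPoints(P,np.array(c["rvec"],float),np.array(c["tvec"],float),np.array(c["camera_matrix"]),None)[0].reshape(-1,2)
def Rz(a):
    return np.array([[np.cos(a),-np.sin(a),0],[np.sin(a),np.cos(a),0],[0,0,1]])
def T(x,y,a,P): return (Rz(a)@np.atleast_2d(np.array(P,float)).T).T+[x,y,0]
E
python3 - <<'E'
from h import *
import pickle
cs={}
for n in("top","side"):
    c=bot.camera(n);cs[n]=c
pickle.dump(cs,open("cams0.pkl","wb"))
def crop(n,u0,v0,w,h,k):
    cv2.imwrite(f"pics/{n}crop{u0}.png",cv2.resize(cs[n]["color"][v0:v0+h,u0:u0+w],None,fx=k,fy=k,interpolation=cv2.INTER_CUBIC))
crop("top",75,100,155,150+40,3)
crop("top",150,125,130,130,4); crop("top",225,125,160,150,4)
crop("side",110,120,220,150,3)
crop("side",190,200,200,180,3)
E
ls pics
```

```text
side0.png
sidecrop110.png
sidecrop190.png
top0.png
topcrop150.png
topcrop225.png
topcrop75.png
wrist0.png
```

View pics/topcrop150.png

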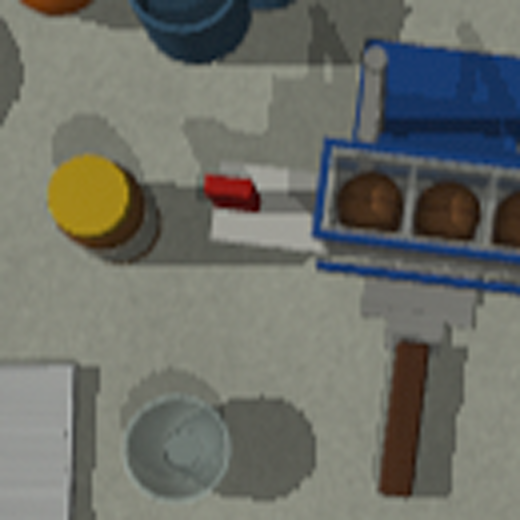

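View pics/topcrop225.png

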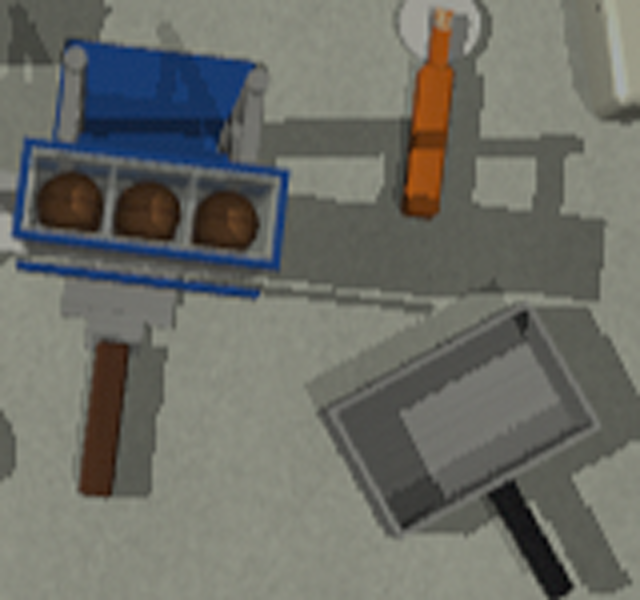

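View pics/sidecrop110.png

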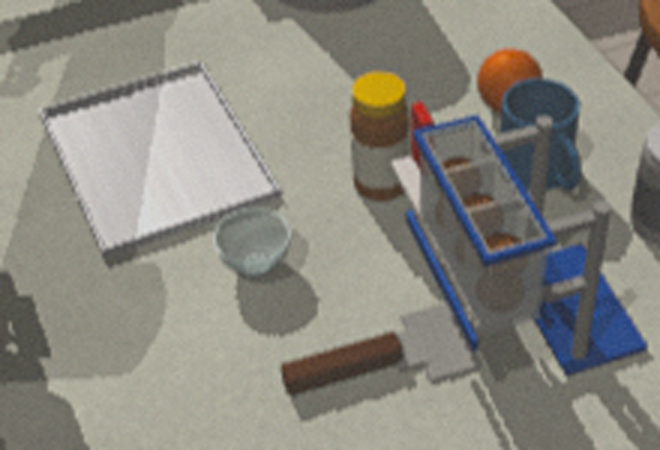

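View pics/sidecrop190.png

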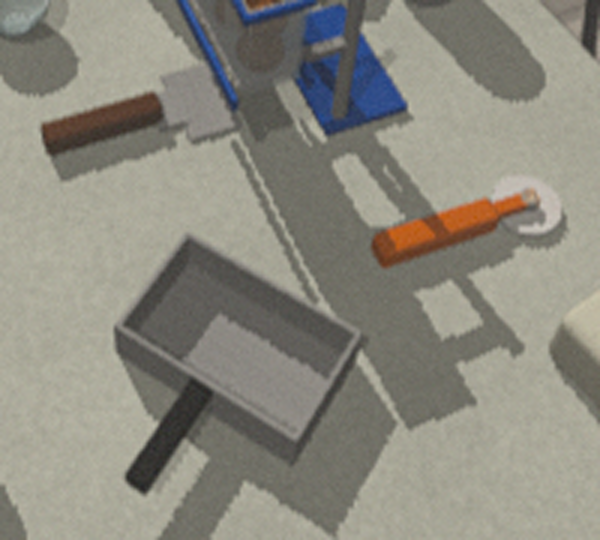

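View pics/topcrop75.png

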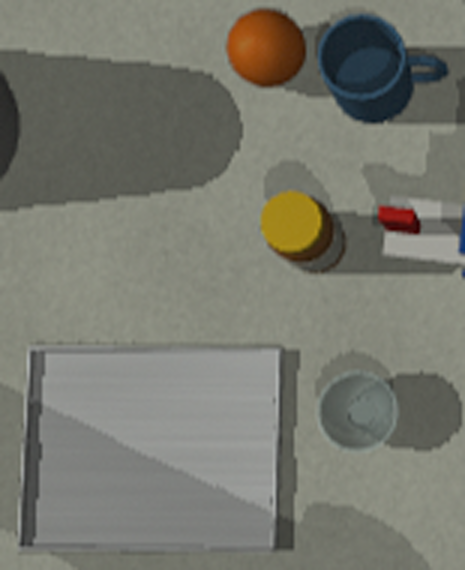

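```bash
cat > fit.py <<'E'
from h import *
import pickle
from scipy.optimize import least_squares
cs=pickle.load(open("cams0.pkl","rb"))
off={"t225":("top",225,125,4),"t150":("top",150,125,4),"t75":("top",75,100,3),"s110":("side",110,120,3),"s190":("side",190,200,3)}
def px(k,u,v):
    n,a,b,s=off[k];return n,np.array([(u+.5)/s-.5+a,(v+.5)/s-.5+b])
def fit(name,obs,x0):
    # obs: list of (key,u,v,P) 
    def f(q):
        r=[]
        for k,u,v,P in obs:
            n,p=px(k,u,v); r+=list(proj(cs[n],T(*q,P))[0]-p)
        return r
    s=least_squares(f,x0,loss="soft_l1")
    r=np.array(f(s.x)).reshape(-1,2)
    print(name,np.round(s.x,4),"deg",round(np.degrees(s.x[2]),2)); print("  res",np.round(r,1).tolist())
    return s.x
def g(k,u,v,z):
    n,p=px(k,u,v);return px2w(cs[n],p,z)
a,b=.026,.074
D=fit("disp",[("t225",28,140,(a,b,.205)),("t225",288,171,(a,-b,.205)),("t225",276,270,(-a,-b,.205)),("t225",14,237,(-a,b,.205)),
 ("s110",415,129,(-a,b,.205)),("s110",476,118,(a,b,.205)),("s110",553,241,(a,-b,.205)),("s110",486,262,(-a,-b,.205)),
 ("s110",570,372,(.062,-.07,.01)),("s110",647,345,(.148,-.07,.01))],[.6,-.05,0])
S=fit("scraper",[("t225",97,342,(.055,.012,.024)),("t225",128,344,(.055,-.012,.024)),("t225",112,496,(-.055,-.012,.024)),("t225",80,494,(-.055,.012,.024)),
 ("t225",62,313,(.07,.04,.004)),("t225",176,328,(.07,-.04,.004)),("s110",475,365,(.12,-.04,.004)),("s110",437,380,(.07,-.04,.004)),("s110",405,310,(.07,.04,.004))],[.45,-.03,0])
P=fit("pan",[("t225",320,410,(.05,.08,.045)),("t225",527,303,(.05,-.08,.045)),("t225",600,428,(-.05,-.08,.045)),("t225",397,535,(-.05,.08,.045)),
 ("t225",545,598,(-.136,.009,.044)),("t225",572,583,(-.136,-.009,.044)),
 ("s190",190,235,(.05,.08,.045)),("s190",362,335,(.05,-.08,.045)),("s190",295,440,(-.05,-.08,.045)),("s190",115,327,(-.05,.08,.045))],[.4,-.25,.5])
a,b=.095,.12
Tr=fit("tray",[("t75",30,347,(a,b,.012)),("t75",282,347,(a,-b,.012)),("t75",277,549,(-a,-b,.012)),("t75",20,548,(-a,b,.012)),
 ("s110",40,110,(-a,b,.012)),("s110",203,65,(a,b,.012)),("s110",281,192,(a,-b,.012)),("s110",107,255,(-a,-b,.012))],[.4,.3,0])
for nm,t,s,z in (("jar",("t75",292,222),("s110",380,90),.13),("bowl",("t75",357,411),("s110",254,238),.045),):
    print(nm,g(*t,z).round(4),g(*s,z).round(4))
tab=g("t150",230,187,.172);print("tab",tab.round(4)); print("tab in disp",(Rz(-D[2])@(tab-[D[0],D[1],0])).round(4))
for c in cs: print(c,"cam pos",ray(cs[c],(0,0))[0].round(3))
pickle.dump(dict(D=D,S=S,P=P,Tr=Tr),open("fit.pkl","wb"))
E
python3 fit.py
```

```text
disp [ 0.608  -0.0291 -0.087 ] deg -4.99
  res [[1.4, 1.4], [-1.3, 0.8], [-0.5, -2.2], [2.3, -1.2], [1.0, 2.0], [-0.5, 0.8], [-1.5, -0.9], [0.4, -2.0], [-1.6, 0.0], [0.6, -0.0]]
scraper [ 0.4858 -0.0078 -0.0988] deg -5.66
  res [[0.3, -1.3], [1.0, -0.7], [0.1, 0.5], [-0.5, -0.1], [-0.1, 0.1], [-1.0, -0.1], [2.0, -0.1], [-2.4, 0.0], [-1.7, 1.9]]
pan [ 0.4932 -0.2532  0.5104] deg 29.24
  res [[1.7, -1.2], [0.7, -1.3], [0.5, -0.3], [0.1, 0.3], [1.4, 0.8], [0.4, 1.4], [-0.7, -2.3], [-0.0, -1.0], [-0.2, -0.1], [-0.5, -1.7]]
tray [0.421  0.3419 0.0256] deg 1.47
  res [[0.2, -0.9], [0.8, -0.5], [0.6, 0.4], [0.0, 0.4], [-0.4, -0.0], [-0.4, -1.3], [0.5, -0.7], [-1.2, -0.9]]
jar [0.6181 0.1997 0.13  ] [0.6205 0.1972 0.13  ]
bowl [0.4595 0.1485 0.045 ] [0.4607 0.1426 0.045 ]
tab [0.6194 0.1059 0.172 ]
tab in disp [-0.0004  0.1355  0.172 ]
top cam pos [0.464 0.013 1.073]
side cam pos [ 0.262 -0.622  0.873]
```

```bash
cat >> h.py <<'E'
import pickle,os
if os.path.exists("fit.pkl"): F=pickle.load(open("fit.pkl","rb"))
def Rt(phi):
    y=np.array([np.cos(phi),np.sin(phi),0]);z=np.array([0,0,-1.]);return np.column_stack([np.cross(y,z),y,z])
G=bot.grasp_offset
def tp(x,y,z): return [x,y,z+G]
def st(m=""):
    s=bot.sense();print(m,"t",round(s["time_s"],2),"grasp",np.round(np.array(s["tcp_pos"])-[0,0,G],4),"F",np.round(s["ft_force"],1),"op",round(float(s["opening"]),3),"q6",round(s["joints"][5],2))
E
python3 - <<'E'
from h import *
d=np.degrees
print("G",G)
def t(n,x,y,z,phi):
    for p in (phi,phi+np.pi,phi-np.pi):
        q=bot.solve_ik(tp(x,y,z),Rt(p)); print(n,round(d(p)),None if q is None else np.round(q,2))
t("jar",.619,.1985,.085,-.05)
t("jarplace",.469,.423,.089,-.05)
sc=T(*F["S"],(.015,0,0))[0];t("scr",sc[0],sc[1],.021,np.pi/2+F["S"][2])
t("scrplace",.377,.3,.025,np.pi)
g=T(*F["P"],(-.105,0,0))[0];print(g);t("pan",*g[:2],.037,np.pi/2+F["P"][2])
g=T(*F["D"],(-.108,0,0))[0];print(g);t("panend",*g[:2],.037,np.pi/2+F["D"][2])
g=T(*F["D"],(0,.124,0))[0];t("tab",*g[:2],.158,F["D"][2])
g=T(*F["D"],(0,.24,0))[0];t("tab2",*g[:2],.158,F["D"][2])
cs=pickle.load(open("cams0.pkl","rb"));print("wheel handle end",px2w(cs["top"],(330,178),.024),px2w(cs["top"],(338,132),.024),"orange",px2w(cs["top"],(163,115),.03))
E
```

```text
G 0.1547
jar -3 [0.31 0.32 0.13 1.38 0.   1.93]
jar 177 [ 0.31  0.32  0.13  1.38  0.   -1.21]
jar -183 [ 0.31  0.32  0.13  1.38  0.   -1.21]
jarplace -3 [0.73 0.28 0.09 1.38 0.   2.35]
jarplace 177 [ 0.73  0.28  0.09  1.38  0.   -0.79]
jarplace -183 [ 0.73  0.28  0.09  1.38  0.   -0.79]
scr 84 [-0.02  0.01 -0.35  1.21  0.    0.08]
scr 264 [-0.02  0.01 -0.35  1.21  0.   -3.06]
scr -96 [-0.02  0.01 -0.35  1.21  0.   -3.06]
scrplace 180 [ 0.67 -0.04 -0.39  1.22  0.   -0.9 ]
scrplace 360 [ 0.67 -0.04 -0.39  1.22  0.    2.24]
scrplace 0 [ 0.67 -0.04 -0.39  1.22  0.    2.24]
[ 0.40156344 -0.30453935  0.        ]
pan 119 [-0.65  0.   -0.32  1.24  0.   -1.16]
pan 299 [-0.65  0.   -0.32  1.24  0.    1.98]
pan -61 [-0.65  0.   -0.32  1.24  0.    1.98]
[ 0.50039041 -0.01969177  0.        ]
panend 85 [-0.04 -0.01 -0.33  1.24  0.    0.05]
panend 265 [-0.04 -0.01 -0.33  1.24  0.   -3.09]
panend -95 [-0.04 -0.01 -0.33  1.24  0.   -3.09]
tab -5 [0.15 0.25 0.19 1.51 0.   1.81]
tab 175 [ 0.15  0.25  0.19  1.51  0.   -1.33]
tab -185 [ 0.15  0.25  0.19  1.51  0.   -1.33]
tab2 -5 [0.32 0.35 0.3  1.53 0.   1.98]
tab2 175 [ 0.32  0.35  0.3   1.53  0.   -1.16]
tab2 -185 [ 0.32  0.35  0.3   1.53  0.   -1.16]
wheel handle end [ 0.63613496 -0.22840081  0.024     ] [ 0.77088274 -0.25102092  0.024     ] orange [0.80446412 0.25411666 0.03      ]
```

```bash
python3 - <<'E'
from h import *
R=Rt(-.05)
x,y=.619,.1985
bot.goto(tp(x,y,.18),R)
bot.line_to(tp(x,y,.088),vel=.2); st()
bot.move_gripper(0.0,50); st("gripped")
bot.line_to(tp(x,y,.15),vel=.2); st("lift")
jx,jy=T(*F["Tr"],(.05,.08,0))[0][:2]
print(jx,jy)
bot.line_to(tp(jx,jy,.15),vel=.3)
c=bot.line_to(tp(jx,jy,.088+.004+.001),vel=.08,contact_N=6); st(f"down {c}")
cs=bot.camera("side");cv2.imwrite("pics/jar1.png",cs["color"])
E
```

```text
t 2.77 grasp [0.619  0.199  0.0891] F [0.8 0.  0.4] op 0.996 q6 1.93
gripped t 3.14 grasp [0.6193 0.1987 0.0904] F [-2.6  0.7  7.6] op 0.679 q6 1.93
lift t 3.6 grasp [0.6192 0.1985 0.1498] F [ 1.   0.1 -3.8] op 0.679 q6 1.93
0.4689046357649603 0.42317706705827196
down True t 5.31 grasp [0.4684 0.4228 0.0942] F [-2.1 -0.5  6.8] op 0.684 q6 2.35
```

View pics/jar1.png

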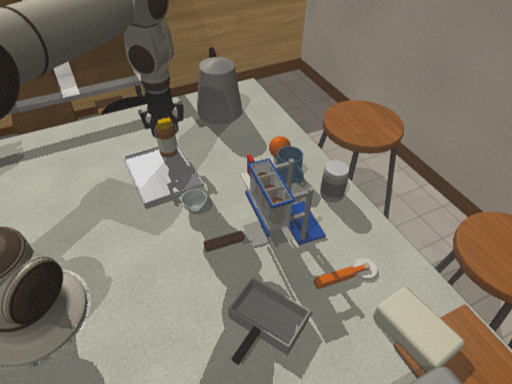

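The jar (at about (168,138)) is in the tray and has made contact at the height expected for the floor. I'll release it and fetch the scraper.

```bash
python3 - <<'E'
from h import *
bot.move_gripper(1.0)
s=bot.sense()["tcp_pos"]; bot.line_to([s[0],s[1],.20+G],vel=.3)
bot.dwell(.05)
c=bot.camera("top");cv2.imwrite("pics/top1.png",cv2.resize(c["color"][190:300,70:270],None,fx=4,fy=4))
phi=np.pi/2+F["S"][2]
x,y=T(*F["S"],(.015,0,0))[0][:2]
bot.goto(tp(x,y,.12),Rt(phi)); bot.move_gripper(.75)
bot.dwell(.05)
s=bot.sense();w=bot.camera("wrist");cv2.imwrite("pics/w1.png",w["color"]);st()
E
```

```text
t 8.77 grasp [ 0.5007 -0.0091  0.12  ] F [ 0.2 -0.4  0. ] op 0.749 q6 0.08
```

View pics/w1.png

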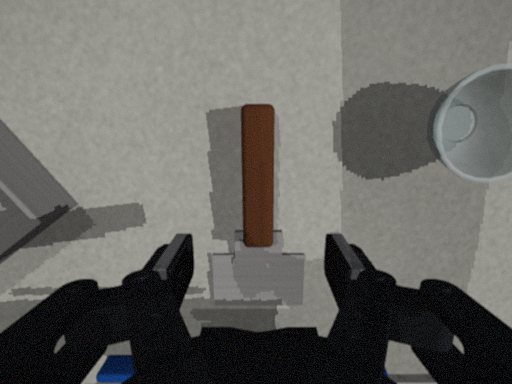

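View pics/top1.png

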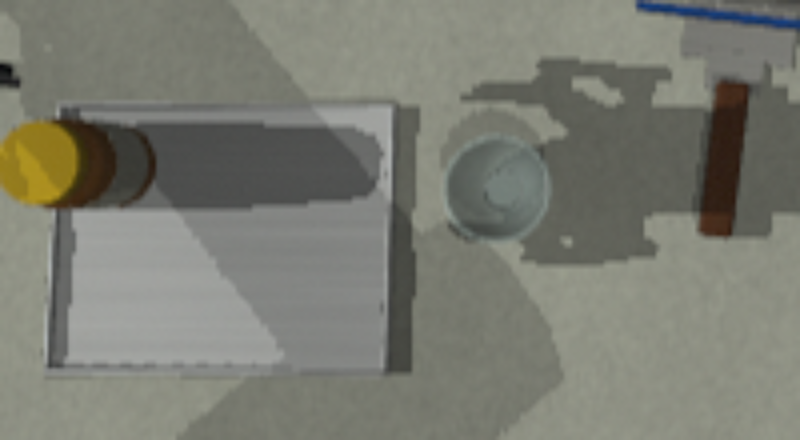

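The jar stands in the tray (base at about (130,165)). In the wrist view the scraper handle at u≈258 is centred between the fingers, so I'll grasp it there.

```bash
python3 - <<'E'
from h import *
x,y=T(*F["S"],(.015,0,0))[0][:2]
c=bot.line_to(tp(x,y,.0205),vel=.12,contact_N=8); st(f"down {c}")
bot.move_gripper(0.0,60); st("grip")
z=.032
bot.line_to(tp(x,y,z),vel=.08)
bx,by=T(*F["S"],(.015-.09,0,0))[0][:2]
bot.line_to(tp(bx,by,z),vel=.2)
bot.line_to(tp(bx,by,.20),vel=.25)
st("up")
c=bot.camera("side");cv2.imwrite("pics/s2.png",c["color"])
w=bot.camera("wrist");cv2.imwrite("pics/w2.png",w["color"])
E
```

```text
down False t 9.74 grasp [ 0.501  -0.0093  0.0213] F [-0.2  0.2  0. ] op 0.75 q6 0.08
grip t 10.18 grasp [ 0.501  -0.0093  0.0213] F [0.3 0.1 5.2] op 0.264 q6 0.08
up t 11.9 grasp [ 4.114e-01 -4.000e-04  1.985e-01] F [ 0.1 -0.  -1.9] op 0.267 q6 0.1
```

View pics/s2.png

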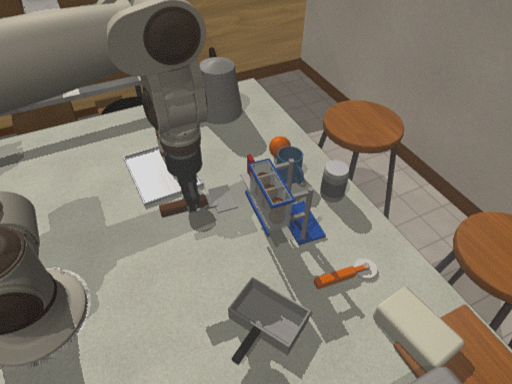

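View pics/w2.png

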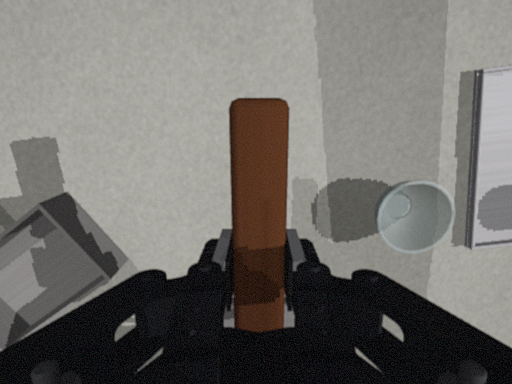

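```bash
python3 - <<'E'
from h import *
phi=np.pi+F["Tr"][2]
x,y=T(*F["Tr"],(-.045,-.02,0))[0][:2]
bot.goto(tp(x,y,.19),Rt(phi))
bot.line_to(tp(x,y,.06),vel=.25)
c=bot.line_to(tp(x,y,.0255),vel=.08,contact_N=6); st(f"down {c}")
bot.move_gripper(.55); st()
p=bot.sense()["tcp_pos"]
bot.line_to([p[0],p[1],.2+G],vel=.3)
# head to pan
phi=np.pi/2+F["P"][2]
x,y=T(*F["P"],(-.105,0,0))[0][:2]
bot.goto(tp(x,y,.12),Rt(phi)); bot.dwell(.05);st()
for n in("top","side","wrist"):
    c=bot.camera(n);cv2.imwrite(f"pics/{n}3.png",c["color"])
    pickle.dump(c,open(f"{n}3.pkl","wb"))
E
python3 -c "
import cv2
a=cv2.resize(cv2.imread('pics/top3.png')[180:320,60:300],None,fx=3,fy=3);cv2.imwrite('pics/top3c.png',a)"
```

```text
down True t 14.35 grasp [0.3763 0.3206 0.0248] F [ 0.6 -0.2  3.2] op 0.264 q6 -0.89
 t 14.71 grasp [0.3762 0.3205 0.0248] F [ 0.6 -0.2 -0.1] op 0.547 q6 -0.89
 t 17.74 grasp [ 0.402  -0.304   0.1201] F [ 0.1 -0.2  0.7] op 0.55 q6 -1.16
```

View pics/top3c.png

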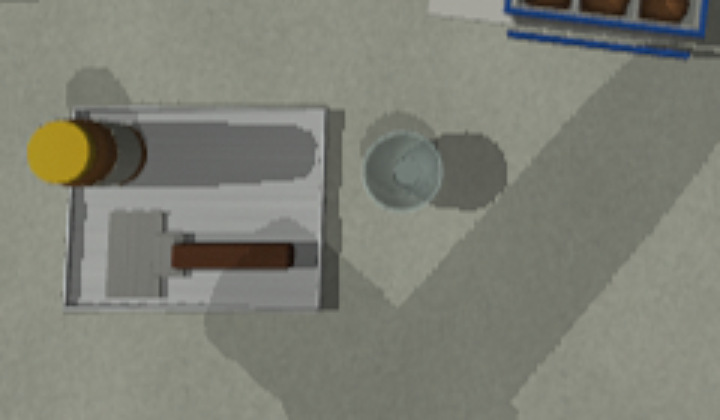

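View pics/side3.png

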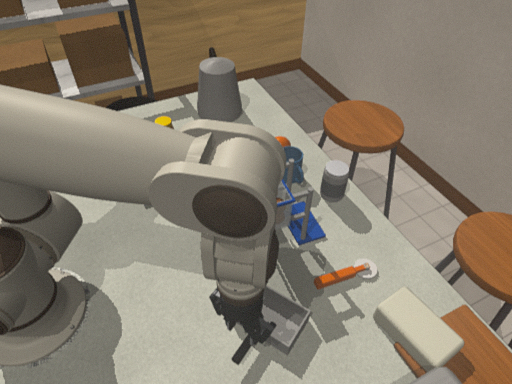

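View pics/wrist3.png

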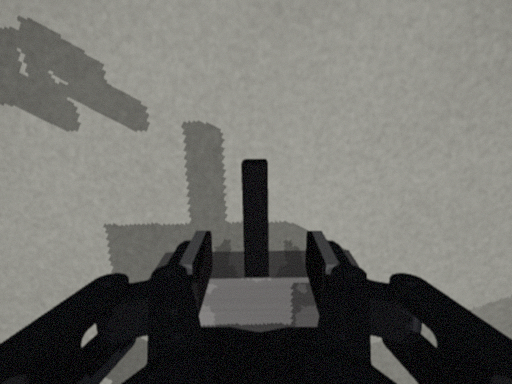

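The scraper lies in the tray (crop (110–295, 210–295)), the jar is upright, and the bowl hasn't moved. The pan handle at u≈255 is centred between the fingers. Now I'll slide the pan.

```bash
python3 - <<'E'
from h import *
p=np.array(bot.sense()["tcp_pos"])
c=bot.line_to([p[0],p[1],.037+G],vel=.15,contact_N=8); st(f"down {c}")
bot.move_gripper(0,50); st("grip")
z=bot.sense()["tcp_pos"][2]+.0005
R=Rt(np.pi/2+F["D"][2])
a=T(*F["D"],(-.255,-.008,0))[0]; b=T(*F["D"],(-.107,-.008,0))[0]
bot.line_to([a[0],a[1],z],vel=.12,rot=R); st("A")
bot.dwell(.05)
c=bot.camera("side");cv2.imwrite("pics/side4a.png",c["color"])
E
```

```text
down False t 18.59 grasp [ 0.4021 -0.3042  0.0377] F [0.4 0.2 0.1] op 0.55 q6 -1.16
grip t 18.96 grasp [ 0.4022 -0.3044  0.0381] F [-1.1 -0.8  5.9] op 0.2 q6 -1.16
A t 21.55 grasp [ 0.3532 -0.015   0.0385] F [-0.6  0.4 -0.4] op 0.204 q6 0.04
```

View pics/side4a.png

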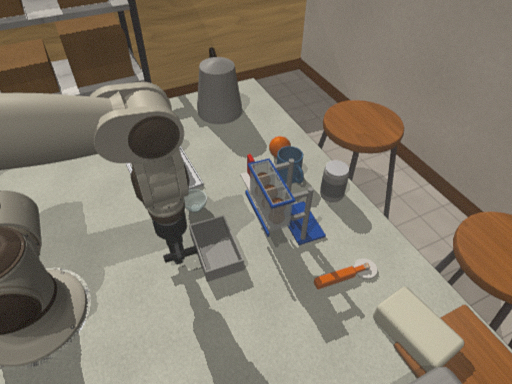

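The pan (px 190–242, 215–280) has followed the gripper, is aligned and is clear of the bowl. I'll push it in.

```bash
python3 - <<'E'
from h import *
z=bot.sense()["tcp_pos"][2]
b=T(*F["D"],(-.107,-.008,0))[0]
c=bot.line_to([b[0],b[1],z],vel=.12,contact_N=12); st(f"in {c}")
bot.dwell(.05)
c=bot.camera("side"); im=c["color"].copy(); cv2.imwrite("pics/side5.png",cv2.resize(im[150:290,160:340],None,fx=4,fy=4))
def ov(q,pts,col):
    for P in pts:
        u=proj(c,T(*q,P))[0]; cv2.circle(im,tuple(int(round(v)) for v in u),1,col,-1)
ov(T0:=F["D"],[(sx*.05-.002,sy*.08-.008,.045) for sx in(-1,1) for sy in(-1,1)],(0,255,0))
cv2.imwrite("pics/side5o.png",cv2.resize(im[150:290,160:340],None,fx=4,fy=4,interpolation=cv2.INTER_NEAREST))
E
```

```text
in False t 23.03 grasp [ 0.5007 -0.0278  0.0385] F [ 0.9 -0.7 -1.1] op 0.2 q6 0.03
```

View pics/side5o.png

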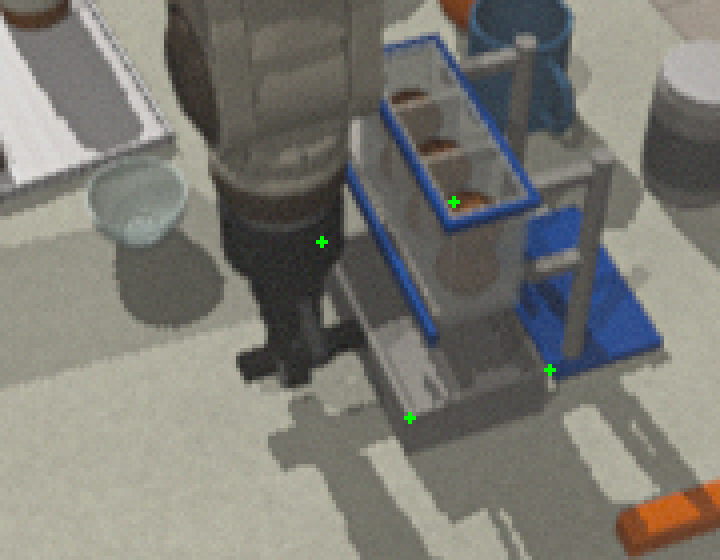

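The pan is under the columns and its rim corners agree with the prediction to about 1 px ((410,418), (545,372)). I'll release it and go to the gate tab.

```bash
python3 - <<'E'
from h import *
bot.move_gripper(.5)
p=bot.sense()["tcp_pos"]
bot.line_to([p[0],p[1],.09+G],vel=.15)
bot.line_to([p[0]-.02,p[1],.30+G],vel=.3)
x,y=T(*F["D"],(0,.1355,0))[0][:2]
bot.goto(tp(x,y,.27),Rt(F["D"][2])); bot.dwell(.1); st()
w=bot.camera("wrist");cv2.imwrite("pics/w6.png",w["color"])
t=bot.camera("top");cv2.imwrite("pics/top6.png",cv2.resize(t["color"][130:270,180:340],None,fx=4,fy=4))
s=bot.camera("side");cv2.imwrite("pics/side6.png",cv2.resize(s["color"][130:290,160:340],None,fx=4,fy=4)[:600])
E
```

```text
t 26.52 grasp [0.6196 0.1056 0.2701] F [-0.6 -0.6 -0.4] op 0.496 q6 1.83
```

View pics/w6.png

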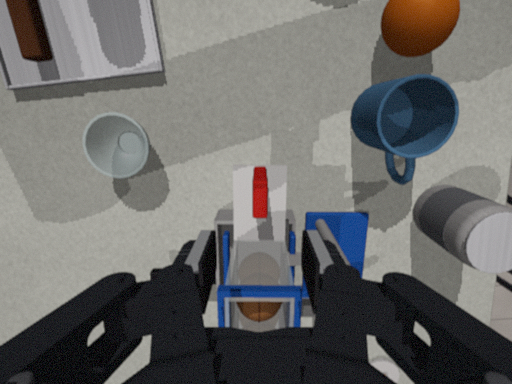

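View pics/top6.png

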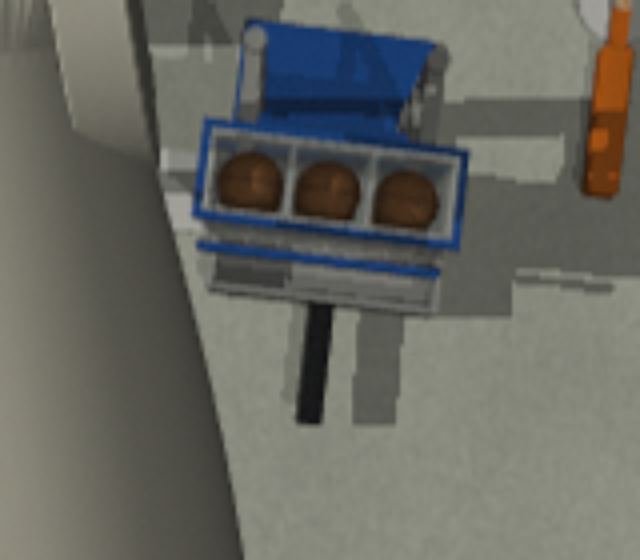

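View pics/side6.png

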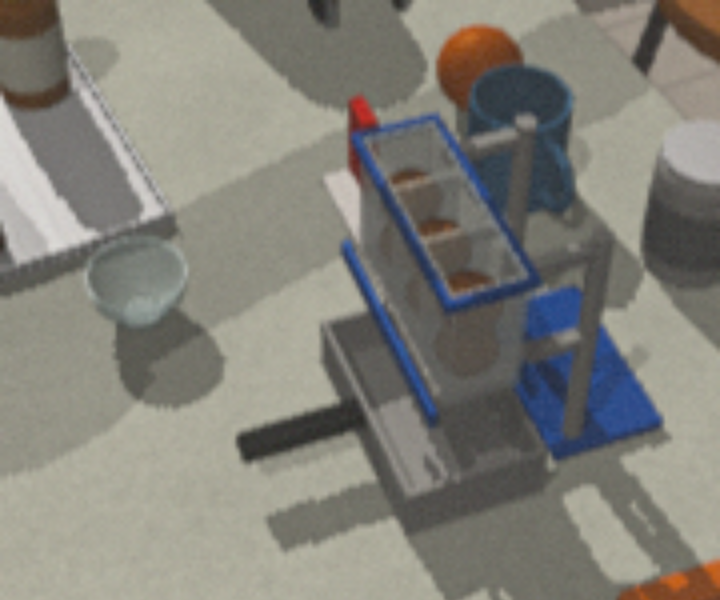

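```bash
python3 - <<'E'
from h import *
w=bot.camera("wrist");s=bot.sense()
M=np.eye(4);M[:3,:3]=s["ee_rot"];M[:3,3]=s["tcp_pos"]
W=np.linalg.inv(M@np.array(w["mount"]))
im=w["color"].copy();K=np.array(w["camera_matrix"])
for P in [(sx*.006,.1355+sy*.015,.172) for sx in(-1,1) for sy in(-1,1)]:
    X=W[:3,:3]@T(*F["D"],P)[0]+W[:3,3]; u=K@X;u=u[:2]/u[2];print(P,u.round(1)); cv2.circle(im,tuple(int(round(v)) for v in u),0,(0,255,0),-1)
cv2.imwrite("pics/w6o.png",cv2.resize(im[130:250,200:320],None,fx=5,fy=5,interpolation=cv2.INTER_NEAREST))
E
```

```text
(-0.006, 0.12050000000000001, 0.172) [248.  217.6]
(-0.006, 0.15050000000000002, 0.172) [247.7 179.8]
(0.006, 0.12050000000000001, 0.172) [263.5 217.6]
(0.006, 0.15050000000000002, 0.172) [263.7 179.8]
```

View pics/w6o.png

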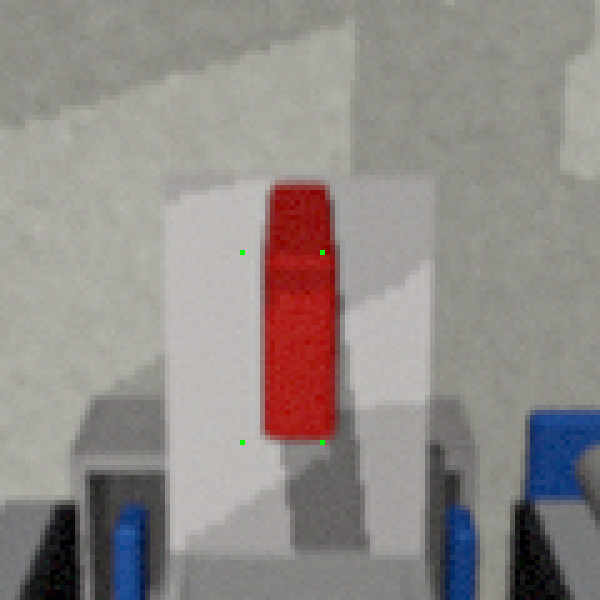

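The tab's top face spans crop (265–335, 255–438), about 2 mm further toward dispenser +x than predicted, while its y agrees to under 1 mm. I'll shift the grasp by that amount, grip, and shut the gate first as the zero reference.

```bash
python3 - <<'E'
from h import *
x,y=T(*F["D"],(.0017,.1355,0))[0][:2]
bot.line_to(tp(x,y,.20),vel=.25)
c=bot.line_to(tp(x,y,.158),vel=.12,contact_N=6); st(f"down {c}")
bot.move_gripper(0,30); st("grip")
p0=np.array(bot.sense()["tcp_pos"]); d=Rz(F["D"][2])@[0,1,0]
c=bot.line_to(p0-d*.025,vel=.04,contact_N=8); st(f"shut {c}")
p=np.array(bot.sense()["tcp_pos"]); print("moved",(p-p0)@d)
bot.dwell(.1); st()
t=bot.camera("top");cv2.imwrite("pics/top7.png",cv2.resize(t["color"][130:270,180:340],None,fx=4,fy=4))
w=bot.camera("wrist");cv2.imwrite("pics/w7.png",w["color"])
np.save("shut.npy",p)
E
```

```text
down False t 27.66 grasp [0.6216 0.1058 0.1594] F [-0.2  0.4  1.1] op 0.503 q6 1.83
grip t 28.03 grasp [0.6207 0.1059 0.1594] F [-8.4  0.5  5.4] op 0.133 q6 1.83
shut True t 28.45 grasp [0.6195 0.094  0.1595] F [-1.1  4.5  2.2] op 0.134 q6 1.81
moved -0.011984889070650607
 t 28.55 grasp [0.6195 0.0941 0.1595] F [-0.6  4.2  5.5] op 0.137 q6 1.81
```

View pics/w7.png

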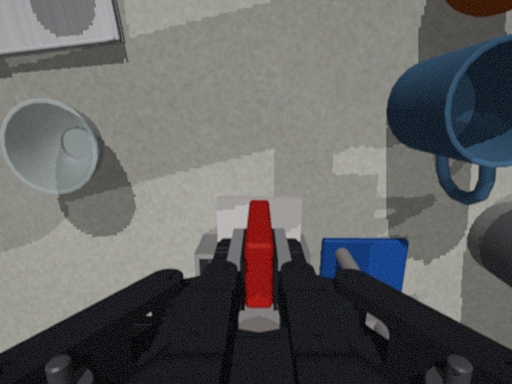

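The gate is shut: it moved 12.0 mm to the stop, and the tab is at dispenser y of about 124 mm as specified. I'll open it to 0.103.

```bash
python3 - <<'E'
from h import *
p=np.load("shut.npy"); d=Rz(F["D"][2])@[0,1,0]
bot.line_to(p+d*.060,vel=.08); st(); bot.dwell(.3)
bot.line_to(p+d*.103,vel=.08); st("open"); print((np.array(bot.sense()["tcp_pos"])-p)@d)
bot.dwell(.6)
t=bot.camera("top");cv2.imwrite("pics/top8.png",cv2.resize(t["color"][130:270,180:340],None,fx=4,fy=4))
s=bot.camera("side");cv2.imwrite("pics/side8.png",cv2.resize(s["color"][130:280,160:340],None,fx=4,fy=4))
E
```

```text
t 29.55 grasp [0.6252 0.1552 0.1595] F [4.7 0.5 1.8] op 0.133 q6 1.9
open t 30.54 grasp [0.629  0.1981 0.1595] F [7.1 0.8 1.9] op 0.131 q6 1.96
0.10455972876839162
```

View pics/top8.png

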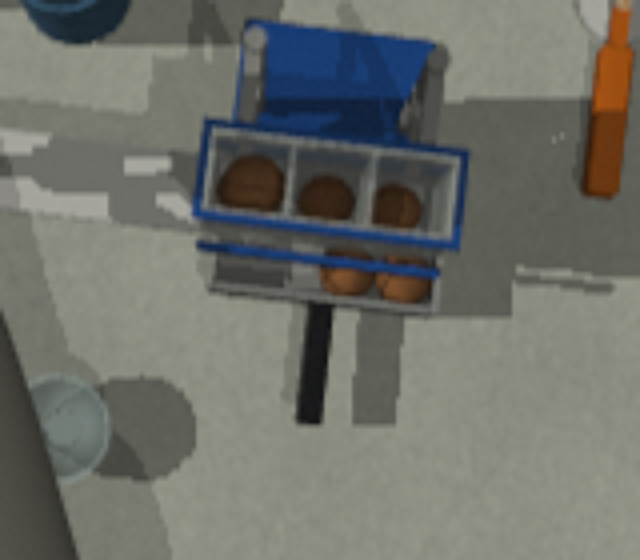

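View pics/side8.png

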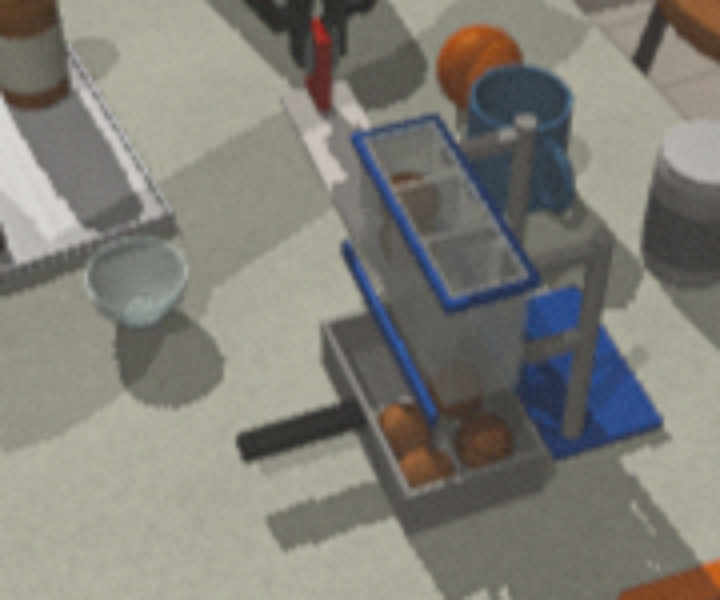

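Four walnuts are in the pan (side crop (405,425), (425,465), (483,440), and one behind at about (455,400)), and the +48 column still holds its two. I'll shut the gate.

```bash
python3 - <<'E'
from h import *
p=np.load("shut.npy"); d=Rz(F["D"][2])@[0,1,0]
bot.line_to(p+d*.006,vel=.10); st()
c=bot.line_to(p-d*.012,vel=.03,contact_N=10); st(f"shut {c}"); print((np.array(bot.sense()["tcp_pos"])-p)@d)
bot.dwell(.1)
bot.move_gripper(.45); st("rel")
q=bot.sense()["tcp_pos"]
bot.line_to([q[0],q[1],.27+G],vel=.2)
bot.dwell(.1)
s=bot.sense();w=bot.camera("wrist")
pickle.dump((s,w),open("w9.pkl","wb"));cv2.imwrite("pics/w9.png",w["color"])
bot.goto([.3,.35,.45],Rt(F["D"][2])); bot.dwell(.2)
for n in("top","side"):
    c=bot.camera(n);pickle.dump(c,open(n+"9.pkl","wb"));cv2.imwrite(f"pics/{n}9f.png",c["color"])
    cr=c["color"][130:280,170:340] if n=="top" else c["color"][130:280,160:340]
    cv2.imwrite(f"pics/{n}9.png",cv2.resize(cr,None,fx=4,fy=4))
st()
E
```

```text
t 32.36 grasp [0.6201 0.1    0.1594] F [ 5.1 -2.4  1.4] op 0.132 q6 1.82
shut True t 32.73 grasp [0.6196 0.0938 0.1595] F [-0.3  4.2  2. ] op 0.133 q6 1.81
-0.00017316450080169827
rel t 33.21 grasp [0.62   0.0929 0.1594] F [ 1.5 -0.   0.2] op 0.451 q6 1.81
 t 35.88 grasp [0.3005 0.3499 0.2952] F [0.3 0.8 0.4] op 0.454 q6 2.52
```

View pics/top9.png

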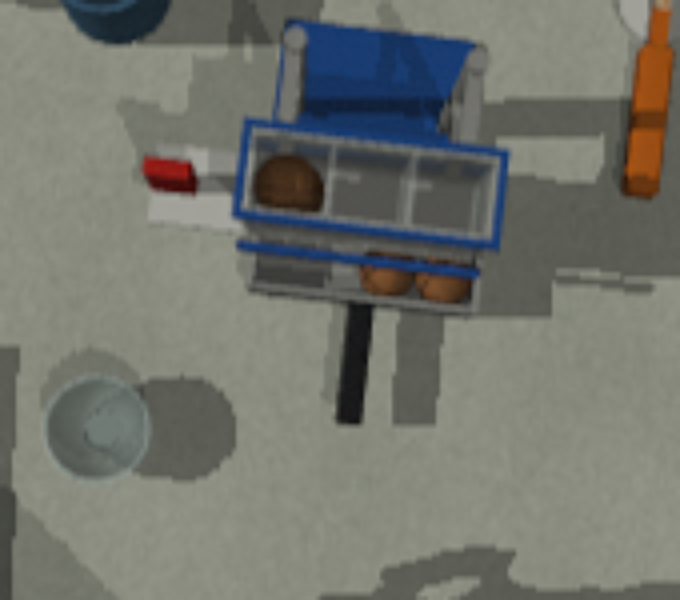

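View pics/side9.png

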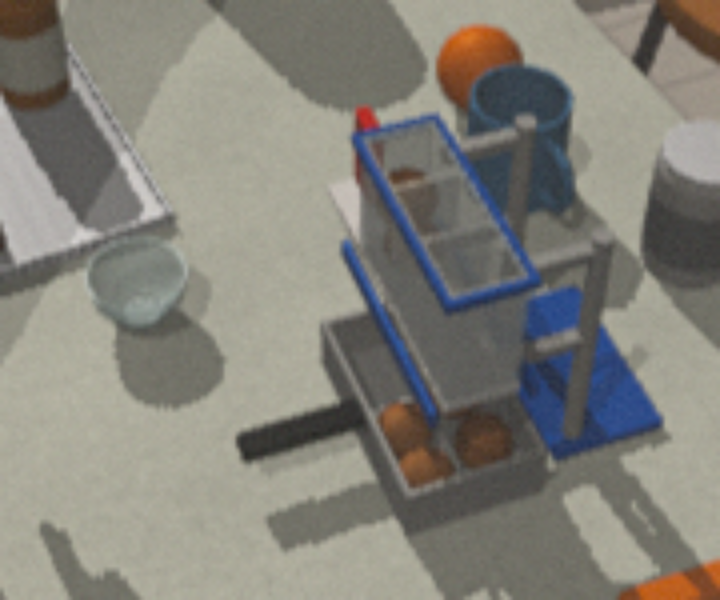

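View pics/top9f.png

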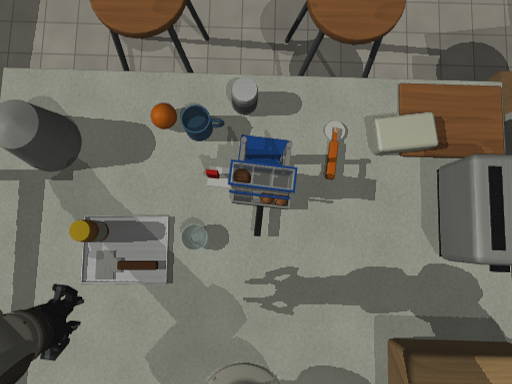

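View pics/w9.png

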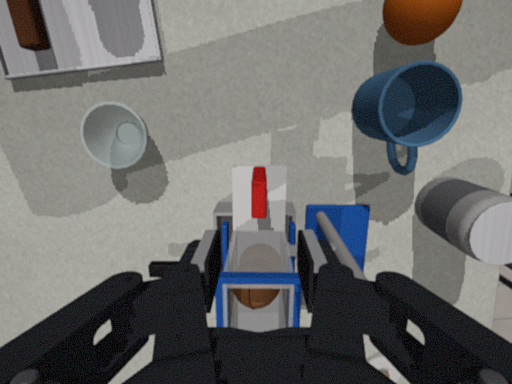

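Everything looks right, but the fourth walnut in the pan is now hidden by the gate. With time to spare, I'll take one oblique wrist look under the dispenser.

```bash
python3 - <<'E'
from h import *
R0=Rt(np.pi/2+F["D"][2])
ok=None
for a in (.9,.8,.7,.6,.5):
    R=cv2.Rodrigues(np.array([0,-a,0]))[0]@R0
    if R[0,2]<0: R=cv2.Rodrigues(np.array([0,a,0]))[0]@R0
    for x in (.3,.27,.33):
        q=bot.solve_ik([x,-.03,.26],R)
        if q is not None: ok=(a,x,R);break
    if ok: break
print(ok)
a,x,R=ok
bot.goto([.33,.1,.45],R0)
bot.goto([x,-.03,.26],R); bot.dwell(.1)
c=bot.camera("wrist");cv2.imwrite("pics/w10.png",c["color"]); st()
E
```

```text
(0.5, 0.33, array([[-0.87426104,  0.07628096,  0.47942554],
       [ 0.08692169,  0.99621515,  0.        ],
       [-0.47761098,  0.04167248, -0.87758256]]))
 t 38.78 grasp [ 0.3306 -0.0295  0.1068] F [-1.2  0.4 -0.6] op 0.452 q6 -0.01
```

View pics/w10.png

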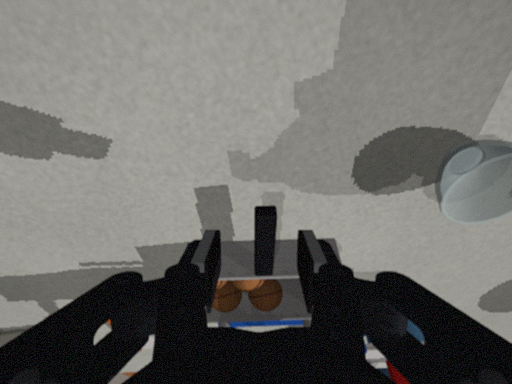

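The pan shows four walnuts: two whole at (226,295) and (266,293), and two partly visible at (220,285) and (248,285). I'll retreat and hand in.

```bash
python3 - <<'E'
from h import *
bot.goto([.33,.1,.45],Rt(np.pi/2+F["D"][2])); bot.dwell(.2); st()
bot.job_done()
E
```

```text
t 39.89 grasp [0.3297 0.0994 0.2947] F [ 0.1  0.2 -0.2] op 0.447 q6 0.38
the job is handed in; nothing more can be done
```

The job is done and was handed in at about 40 s of the 72 s allowed. The hand-in gave no verdict.

**What I did, in order:**
1. I stood the jar upright in the tray.
2. I laid the scraper in the tray; it was the tool poking under the dispenser.
3. I slid the pan flat under the columns.
4. I shut the gate onto its stop, which moved it 12 mm and set the zero.
5. I opened the gate to about 0.104 m, where four walnuts fell, and shut it again.

**Last checks:**
- **Gate:** it closed to within 0.2 mm of the stop position found in step 4. The top camera then showed the tab in the shut position.
- **Walnuts:** the last wrist picture shows four in the pan. The two in the +48 column stayed up and the other columns are empty.
- **Tray and bystanders:** the jar and scraper are in the tray. The bowl, mug and pastry wheel looked unmoved in the pictures.
- **Arm:** it was clear of everything at hand-in.

**One disagreement:** the wrist and top cameras differed by 2–3 mm on the tab's dispenser x. I split the difference for the grip, which left a harmless side load of up to about 8 N on the gate.

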